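# Tumble the yellow-dotted casting over the turning step

## Task

The casting with the yellow dot is next for hardness testing on its bright machined face, which now looks sideways, away from the lower level. Push it over the edge of the turning step, without lifting it, so that it tumbles forward once and comes to rest lying flat on the lower level, square to the step, with the bright face up. Leave the casting with the blue dot standing where it is.

Things in the scene. Friction and masses are not known exactly. Their poses are not given: they have to be found in the camera images.
- casting_yellow_center (a point): centre of the grey die casting with a yellow dot on its top end: 0.3 kg, loose on the upper level; 36 mm along its x, 40 along y, 54 along z (up). Bright machined face with 4 dark holes = its -x face. +x points down the step within 7 deg. Pushed within 15 mm of the upper level it slides upright; with its centre 5-10 mm past the edge it falls by itself, a quarter turn, on its +x face
- casting_blue_center (a point): centre of the other casting, same make, size and axes, with a blue dot on its top end; it stands beside the yellow one on the upper level, 80 to 105 mm away centre to centre. To be left standing
- step_edge (a point): middle of the edge of the two-level aluminium turning step, fixed to the desk, at upper-level height (30 mm above the desk). x is level and points from upper to lower level, square to the edge; y along the edge. Upper level: 70 mm back (-x), open behind. Lower level (black inlay): 18 mm below the edge, 80 mm forward to a 5 mm high stop lip. Width along y 170 mm

How it is judged:
By the outcome, as a careful person would: the job done as asked, in the order asked, and still so for the second after the job is handed in, with the robot touching nothing.
It also fails if it takes over 32 s, if anything falls off the work surface, if the arm or the gripper's body presses on something with over 40 N, if the wrist force passes 120 N, or if a joint passes its speed limit or range.

## Robot

A 6-joint arm with a two-finger parallel gripper is mounted at the origin on a cart in front of the work surface, level with it; the furniture and walls round the work are solid. World frame = base frame: x ahead of the robot, y to its left, z up, the work surface at z = 0. Lengths are in mm, angles in rad, forces in N, time in s.
With the tool pointing down it reaches from about 300 to 775 mm from the base axis. Payload 14.6 kg.
Tool frame: the origin (TCP) lies between the finger pads; the fingertips stand 22 mm ahead of it and the grasp point (between the pads) lies 3 mm ahead of it (finger_overhang is the distance from the TCP to the fingertips, in mm); z points along the fingers, y is the direction in which the jaws open and shut (so a half turn about z gives the same grasp; the last joint's range is limited). The gripper opens to 94 mm and grips with 3 to 60 N. Pads are 16 mm wide; open, the fingers measure 119 mm over their backs; the gripper's body (75 mm by 177 mm) begins 78 mm behind the grasp point.
Start: joints at [-1.249, 0.3, 1.521, -0, 1.321, -0.067], TCP at [208.485, -508.943, 189.346] pointing down, gripper open.
Joint ranges: [-3.03, 3.03], [-0.79, 2.21], [0.23, 2.52], [-1.04, 4.18], [0, 3.07], [-2.55, 2.55]. Speed limits (rad/s): [2.22, 2.22, 2.57, 3.14, 3.14, 3.14].

## Interface

Orientations are given as [roll, pitch, yaw] about the fixed x, y, z axes, in that order (R = Rz(yaw) Ry(pitch) Rx(roll)).
In Python, from cell import * gives the robot as it stands.
- The arm moves only by the tool jog_arm, never from a script. Its argument "increments" is a list of rows, each a list of 7 numbers: the shift along the tool's x, y, z in cm, then the turn, a rotation vector about the tool's x, y, z in degrees, then the finger opening in cm, from 0 to 9.4. In form: [[x, y, z, wx, wy, wz, grip], ...]. A call has 1 to 20 rows; each row shifts and turns the commanded pose from where the row before left it, along the tool's axes as they then stand; what a row does not reach is not made up. A row lasts 1/8 s, in which the tool goes at most 62.5 mm and 10.7 degrees, less where a joint would pass 70% of its speed; a pose out of reach is approached as far as the arm can. A call is refused whole if a number of a shift passes 6.25 or a number of a turn 10.7, either way. A call with a gripper value outside its range is refused whole. The fingers move at their own pace and stop on an object; "squeeze" is the grip in N (left out, the last holds). Time passes only in rows, so rows that do not move let the fingers close. It gives the time, the measured TCP pose, the force and the opening at its end, in the units of the state.
- read_state(): the state, without advancing time (a new reading comes with each control period).
- camera(name): name is "scene" or "top"; returns a dict with "image" (384x512x3 uint8, red, green, blue), "K" (3x3 intrinsics, pixels), "rvec" (rotation vector, rad) and "tvec" (3), from world to camera coordinates, as OpenCV has them. Camera axes: x right, y down, z forward; pixel columns grow to the right and rows downward; lengths in mm; the calibration is good to about 2 mm. A picture is of the moment at which its call begins. There is no depth.
- sign_off(): hands the job in, once; it reports no verdict.
Trained networks look in a picture, given as the dict that the camera call returned (one of the last four; its "shot" number tells which), for a name from the list of things; names that differ only in an ending like _2 or _b are one class to them, and where a whole thing is asked for, a point or a joint stands for the part that bears it (a point fixed in the world has none). Each returns a list of dicts, best first, with "conf" (0 to 1); they miss things now and then, are a little off and sometimes report something else, mostly with a low value. They report only what shows in the picture. A call takes as long as a camera call.
- recognise(picture, name): "centre" ([x, y, z] in mm, in the coordinates of the camera as it stood for that picture, good to about 4 mm: the middle of the surface that is visible of it).
- regions_of(picture, name): "mask" (384x512 bool, what is visible of it).
The state is a dict: "clock": time; "joints": joint angles; "qd": joint speeds; "effort": joint torques, N m; "eef_pos": TCP position; "eef_rot": TCP orientation; "wrist_force": force on the tool from outside, world axes, zero at the start; "moment": the same for the moment, N m; "finger_gap": finger opening in mm.
Only numpy, scipy, OpenCV 4.12 (cv2) and the standard library are available. Lean on these libraries where they do the work, as an engineer would, in place of code of your own. Each camera call takes 0.05 s, during which the arm holds its last target.

## Working session

There is one attempt and no reset: what is moved stays moved. The work goes in short steps, Python scripts to look and compute and a tool call to move; the robot and the scene stay as the last step left them, time stands still between calls to the robot, and variables do not carry over. Pictures are saved under pics/ and viewed, and the job is handed in when it is done.

Besides the shell and the picture viewer there is one more tool, called after ">>>" as name(argument=value, ...) on one line, values as JSON. jog_arm: Moves the arm, as the interface text tells. Its arguments: {"type":"object","properties":{"increments":{"type":"array"},"squeeze":{"type":"number"}},"required":["increments"]}

```bash
mkdir -p pics
cat > h.py <<'E'
from cell import *
import numpy as np, cv2
def shot(name,fn=None):
    p=camera(name)
    if fn: cv2.imwrite('pics/'+fn,p['image'][:,:,::-1])
    return p
def RT(p): 
    R=cv2.Rodrigues(np.array(p['rvec'],float))[0]; return R,np.array(p['tvec'],float).reshape(3)
def c2w(p,c):
    R,t=RT(p); return R.T@(np.array(c)-t)
def proj(p,X):
    return cv2.projectPoints(np.array(X,float).reshape(-1,1,3),np.array(p['rvec'],float),np.array(p['tvec'],float),np.array(p['K'],float),None)[0].reshape(-1,2)
def ray(p,u,v,z):
    R,t=RT(p); d=R.T@np.linalg.inv(p['K'])@np.array([u,v,1.]); o=-R.T@t
    return o+d*(z-o[2])/d[2]
E
python3 - <<'E'
from h import *
np.set_printoptions(precision=1,suppress=True)
print(read_state())
for n in ('scene','top'):
    p=shot(n,n+'1.png'); R,t=RT(p); print(n,'campos',-R.T@t)
    for k in ('casting_yellow_center','casting_blue_center','step_edge'):
        for r in recognise(p,k)[:3]: print(k,r['conf'],c2w(p,r['centre']),proj(p,c2w(p,r['centre'])))
E
```

```text
{'clock': 0.0, 'joints': array([-1.2,  0.3,  1.5,  0. ,  1.3, -0.1]), 'qd': array([-0., -0.,  0., -0., -0.,  0.]), 'effort': array([  0. , -53.2, -35.3,   0.1,   0. ,  -0. ]), 'eef_pos': array([ 208.4, -508.7,  188.8]), 'eef_rot': array([-3.1, -0. ,  0.4]), 'wrist_force': array([ 0.5,  0.2, -0.5]), 'moment': array([-0. ,  0.1, -0. ]), 'finger_gap': 94.18789405792008}
scene campos [  14.3 -820.4  475.6]
casting_yellow_center 0.71 [ 443.8 -217.5   53. ] [[221.9 206.9]]
casting_blue_center 0.51 [ 471.3 -301.3   53.8] [[265.5 220.4]]
step_edge 0.64 [ 433.2 -226.8   25.4] [[220.7 224.6]]
top campos [ 460.3 -227.9  931.3]
casting_blue_center 0.77 [ 485.  -291.4   79.8] [[296.5 198. ]]
step_edge 0.64 [ 511.1 -234.     8.9] [[264.2 185.8]]
```

View pics/scene1.png

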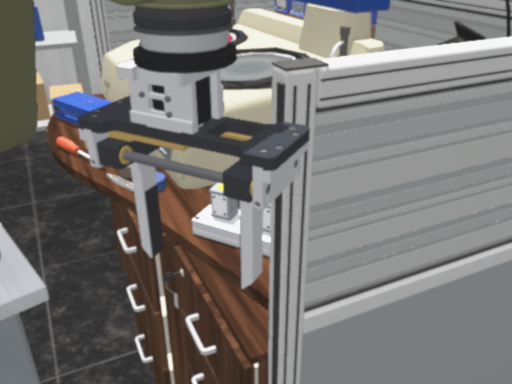

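```bash
python3 -c "
import cv2
i=cv2.imread('pics/top1.png')[120:270,180:380];cv2.imwrite('pics/top1z.png',cv2.resize(i,None,fx=4,fy=4,interpolation=2))
i=cv2.imread('pics/scene1.png')[160:290,160:360];cv2.imwrite('pics/scene1z.png',cv2.resize(i,None,fx=4,fy=4,interpolation=2))"
```

```text
(no output)
```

View pics/top1z.png

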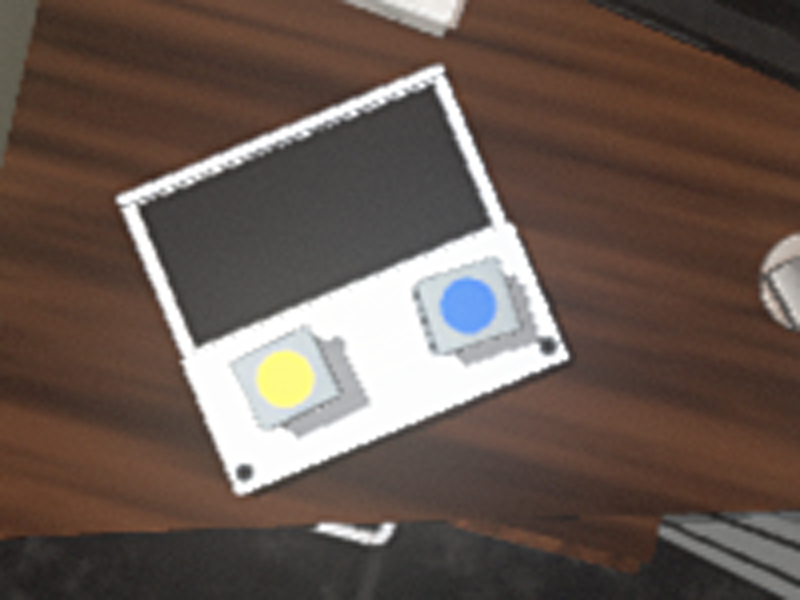

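View pics/scene1z.png

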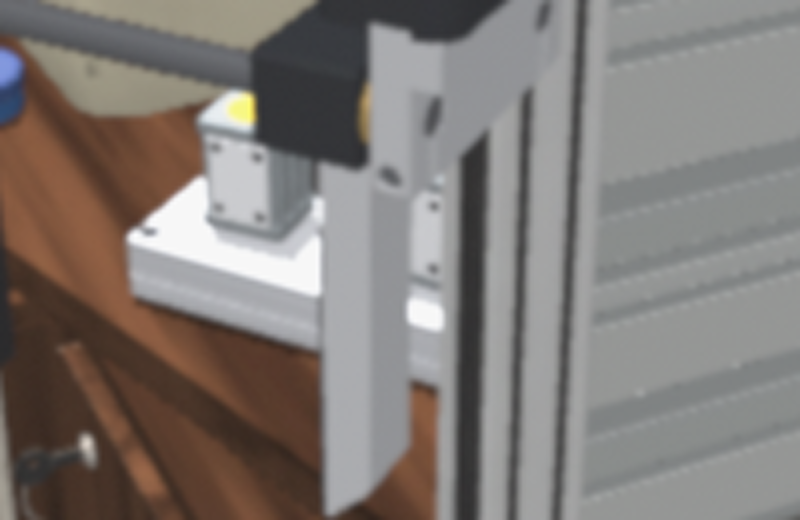

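```bash
python3 - <<'E'
from h import *
np.set_printoptions(precision=1,suppress=True)
p=shot('top')
Z=lambda x,y:((x+.5)/4-.5+180,(y+.5)/4-.5+120)
P={'edgeL':(188,358,30),'edgeR':(514,226,30),'backL':(240,493,30),'backR':(570,355,30),'lipL':(118,200,17),'lipR':(441,68,17),'Y':(285,378,84),'B':(468,305,84)}
W={k:ray(p,*Z(x,y),z) for k,(x,y,z) in P.items()}
for k in W: print(k,W[k])
e=W['edgeR']-W['edgeL'];print(np.linalg.norm(e),np.linalg.norm(W['backR']-W['backL']),np.linalg.norm(W['lipR']-W['lipL']))
for a,b in(('edgeL','edgeR'),('backL','backR'),('lipL','lipR'),('backL','edgeL'),('backR','edgeR'),('Y','B'),('edgeL','lipL')):
    d=W[b]-W[a];print(a,b,np.linalg.norm(d),np.degrees(np.arctan2(d[1],d[0])))
i=p['image']; hsv=cv2.cvtColor(i,cv2.COLOR_RGB2HSV)
for n,lo,hi in(('Y',20,35),('B',100,120)):
    m=(hsv[...,0]>=lo)&(hsv[...,0]<=hi)&(hsv[...,1]>90)&(hsv[...,2]>120)
    m[:120]=0;m[270:]=0;m[:,:180]=0;m[:,380:]=0
    ys,xs=np.nonzero(m);print(n,len(xs),xs.mean(),ys.mean(),ray(p,xs.mean(),ys.mean(),84))
E
python3 -c "
import cv2
i=cv2.imread('pics/top1.png')[195:235,230:280];cv2.imwrite('pics/topy.png',cv2.resize(i,None,fx=14,fy=14,interpolation=2))"
```

```text
edgeL [ 466.1 -162.3   30. ]
edgeR [ 527.9 -317.6   30. ]
backL [ 402.2 -186.8   30. ]
backR [ 466.5 -343.5   30. ]
lipL [ 542.6 -127.8   17. ]
lipR [ 605.8 -284.3   17. ]
Y [ 456.6 -209.5   84. ]
B [ 488.7 -291.3   84. ]
167.1065564752021 169.44960634773497 168.76193531337347
edgeL edgeR 167.1065564752021 -68.27282342103042
backL backR 169.44960634773497 -67.70273327737564
lipL lipR 168.76193531337347 -67.99123177009528
backL edgeL 68.42319104351624 20.904893669288633
backR edgeR 66.74386677825879 22.88848628509201
Y B 87.90937476507514 -68.59911127547538
edgeL lipL 84.92893053667491 24.296880539790017
Y 141 250.88652482269504 214.17021276595744 [ 456.5 -209.5   84. ]
B 151 296.56953642384104 195.8543046357616 [ 488.7 -291.2   84. ]
```

View pics/topy.png

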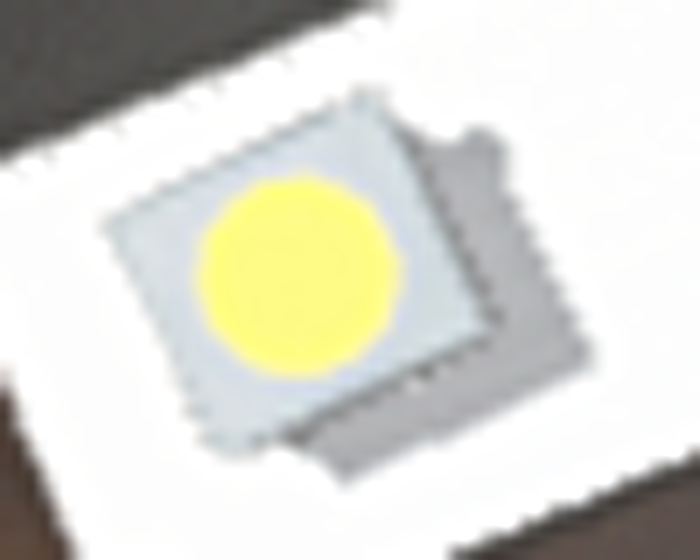

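```bash
python3 - <<'E'
from h import *
np.set_printoptions(precision=4,suppress=True)
s=read_state();print(s['clock'],s['eef_pos'],s['eef_rot'],np.degrees(s['eef_rot']))
from scipy.spatial.transform import Rotation as Ro
R=Ro.from_euler('xyz',s['eef_rot']).as_matrix()
yaw=np.radians(22.1);ex=np.array([np.cos(yaw),np.sin(yaw),0]);ey=np.array([-ex[1],ex[0],0])
mid=np.array([497.,-240,30])
Yc=np.array([456.5,-209.5,84])
d=Yc-mid;print('yellow step xy',d@ex,d@ey)
T=mid+ex*-64+ey*(d@ey);T[2]=130
print('target',T,'tool delta',R.T@(T-s['eef_pos']))
E
python3 -c "
import cv2
i=cv2.imread('pics/top1.png');cv2.imwrite('pics/top1f.png',cv2.resize(i,None,fx=1.5,fy=1.5))"
```

```text
0.45 [ 208.4772 -508.9055  189.2716] [-3.1415  0.      0.3888] [-179.9926    0.0012   22.2763]
yellow step xy -26.049569524558763 43.49620589873535
target [ 421.3378 -223.7779  130.    ] tool delta [ 305.0597 -183.15     59.289 ]
```

View pics/top1f.png

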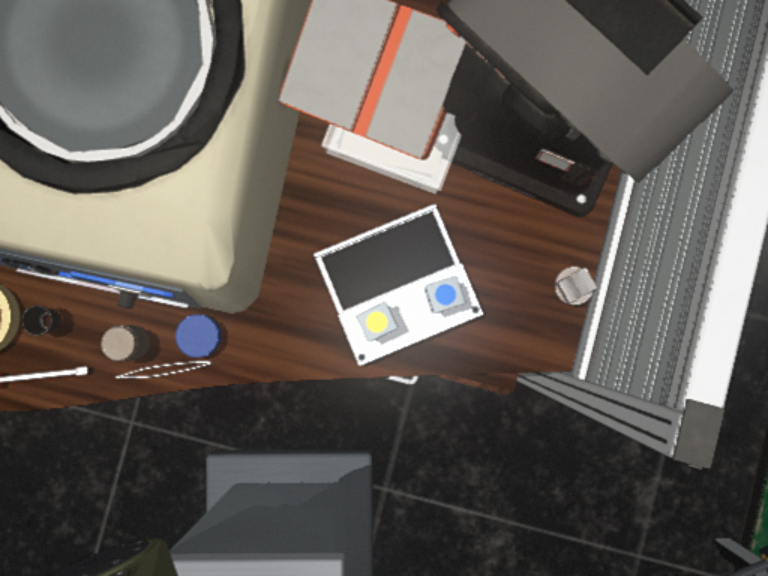

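Run:
```python
from h import *
np.set_printoptions(precision=0,suppress=True)
for n in('top','scene'):
    p=shot(n); 
    print(n,proj(p,[[208,-509,189],[208,-509,330],[421,-224,60],[497,-240,30],[0,0,0],[388,-142,135],[430,-125,135]]))
    if n=='top': print(p['K'],[ray(p,u/1.5,v/1.5,z) for u,v in((520,375),(690,460),(680,400),(250,310),(235,300),(300,120)) for z in(0,150)])
```

```text
top [[445. 375.]
 [488. 414.]
 [259. 233.]
 [267. 193.]
 [144. 453.]
 [210. 256.]
 [200. 230.]]
[[475.   0. 262.]
 [  0. 475. 191.]
 [  0.   0.   1.]] [array([ 385., -394.,    0.]), array([ 397., -368.,  150.]), array([ 274., -613.,    0.]), array([ 304., -551.,  150.]), array([ 351., -602.,    0.]), array([ 369., -542.,  150.]), array([472., -43.,   0.]), array([470., -73., 150.]), array([485., -23.,   0.]), array([481., -56., 150.]), array([ 722., -108.,    0.]), array([ 680., -127.,  150.])]
scene [[200. 280.]
 [190. 139.]
 [213. 209.]
 [254. 213.]
 [-87. 274.]
 [167. 159.]
 [183. 149.]]
```

Run:
```python
from h import *
np.set_printoptions(precision=0,suppress=True)
a=shot('top');b=shot('scene')
def tri(u,v):
    P=[]
    for p in(a,b):
        R,t=RT(p);P.append(np.array(p['K'])@np.c_[R,t])
    X=cv2.triangulatePoints(P[0],P[1],np.array(u,float).reshape(2,1),np.array(v,float).reshape(2,1)).ravel();X=X[:3]/X[3]
    return X,proj(a,X)-u,proj(b,X)-v
print(tri((460,290),(300,65)))
print(tri((479,270),(325,68)), tri((444,302),(277,62)))
for z in(-100,0,200,400): print(z,proj(b,[[340,-420,z],[385,-394,z]]),proj(a,[[340,-420,z]]))
i=cv2.cvtColor(b['image'],cv2.COLOR_RGB2BGR)[0:300,0:400];cv2.imwrite('pics/s2.png',cv2.resize(i,None,fx=2,fy=2,interpolation=2))
i=cv2.cvtColor(a['image'],cv2.COLOR_RGB2BGR)[184:384,312:512];cv2.imwrite('pics/t2.png',cv2.resize(i,None,fx=3,fy=3,interpolation=2))
```

```text
(array([ 366., -468.,  356.]), array([[ 1., -1.]]), array([[-2.,  0.]]))
(array([ 387., -489.,  354.]), array([[-1.,  2.]]), array([[ 2., -0.]])) (array([ 353., -448.,  357.]), array([[ 1., -1.]]), array([[-2.,  0.]]))
-100 [[251. 370.]
 [262. 346.]] [[350. 267.]]
0 [[250. 319.]
 [263. 296.]] [[360. 273.]]
200 [[249. 192.]
 [263. 174.]] [[387. 290.]]
400 [[247.  16.]
 [264.   9.]] [[435. 320.]]
```

View pics/s2.png

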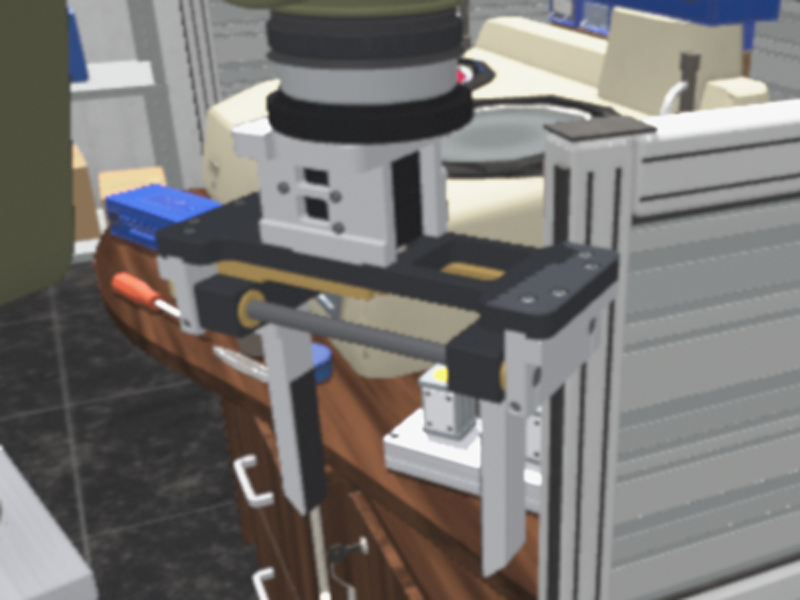

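View pics/t2.png

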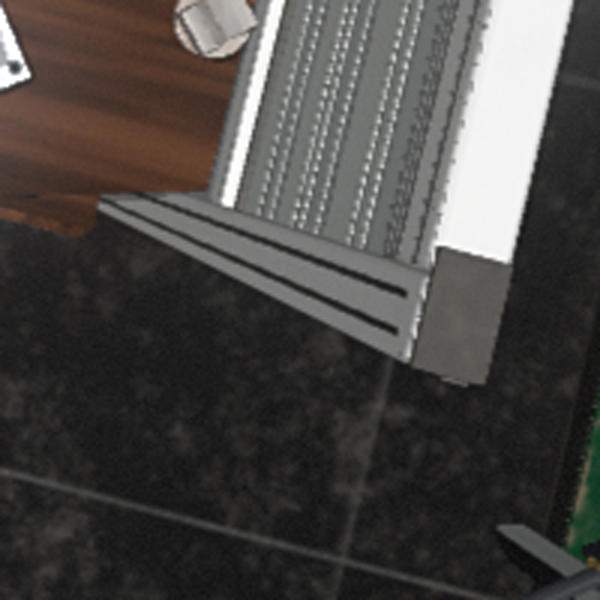

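>>> jog_arm(increments=[[0,-3.0,0,0,0,0,1.1],[0,-3.8,0,0,0,0,1.1],[0,-3.8,0,0,0,0,1.1],[0,-3.8,0,0,0,0,1.1],[2,-3.0,0,0,0,0,1.1],[4,-0.9,0,0,0,0,1.1],[4,0,0,0,0,0,1.1],[4,0,0,0,0,0,1.1],[4,0,0,0,0,0,1.1],[4,0,0,0,0,0,1.1],[4,0,1,0,0,0,1.1],[3,0,2.5,0,0,0,1.1],[1.5,0,2.5,0,0,0,1.1],[0,0,0,0,0,0,1.1],[0,0,0,0,0,0,1.1]])

```text
clock: 2.52
eef_pos: [421.2, -224.4, 130.3]
eef_rot: [3.141, -0.0, 0.389]
wrist_force: [-0.7, 0.2, -0.5]
finger_gap: 10.9
```

```bash
cat >> h.py <<'E'
def stepframe():
    yaw=np.radians(22.1);ex=np.array([np.cos(yaw),np.sin(yaw),0]);ey=np.array([-ex[1],ex[0],0])
    return np.array([497.,-240,30]),ex,ey
def rep():
    s=read_state();m,ex,ey=stepframe();d=s['eef_pos']-m
    print('t',s['clock'],'stepxyz',np.round([d@ex,d@ey,d[2]],1),'rot',np.round(np.degrees(s['eef_rot']),2),'F',np.round([s['wrist_force']@ex,s['wrist_force']@ey,s['wrist_force'][2]],1),'gap',s['finger_gap'])
def crop(p,fn,c0,c1,r0,r1,f):
    cv2.imwrite('pics/'+fn,cv2.resize(p['image'][r0:r1,c0:c1,::-1],None,fx=f,fy=f,interpolation=2))
E
python3 - <<'E'
from h import *
rep()
crop(shot('scene'),'s3.png',120,380,100,290,3)
crop(shot('top'),'t3.png',160,360,120,270,4)
E
```

```text
t 2.525 stepxyz [-64.3  43.  100.3] rot [ 1.7995e+02 -3.0000e-02  2.2270e+01] F [-0.6  0.5 -0.5] gap 10.898370076454613
```

View pics/s3.png

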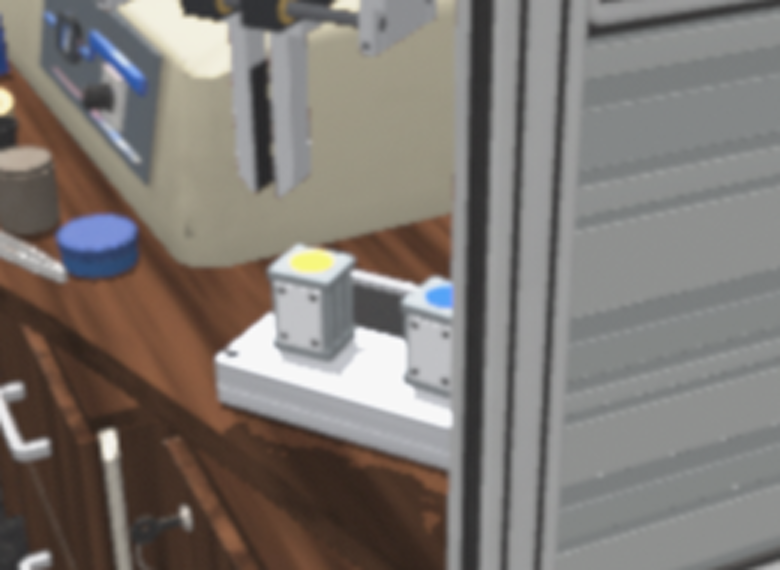

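View pics/t3.png

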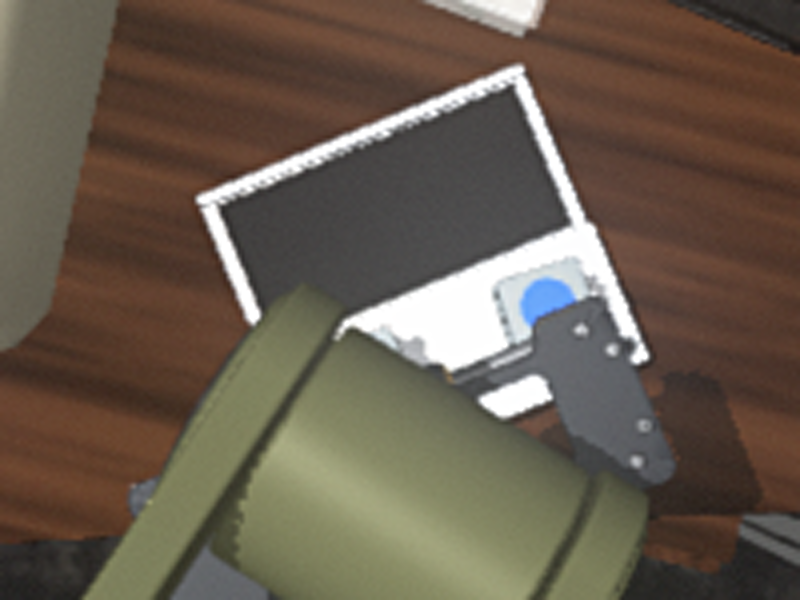

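>>> jog_arm(increments=[[0,0,2,0,0,0,1.1],[0,0,2.2,0,0,0,1.1],[0,0,2,0,0,0,1.1],[0,0,1,0,0,0,1.1],[0.3,0,0,0,0,0,1.1],[0.3,0,0,0,0,0,1.1],[0,0,0,0,0,0,1.1],[0,0,0,0,0,0,1.1]])

```text
clock: 3.62
eef_pos: [427.0, -221.8, 57.7]
eef_rot: [3.141, -0.0, 0.389]
wrist_force: [-0.2, -0.0, 0.1]
finger_gap: 11.0
```

Run:
```python
from h import *
rep()
crop(shot('scene'),'s4.png',160,320,140,260,5)
```

```text
t 3.625 stepxyz [-57.9  43.2  27.7] rot [ 1.7997e+02 -2.0000e-02  2.2290e+01] F [-0.2  0.1  0.1] gap 11.012499371028992
```

View pics/s4.png

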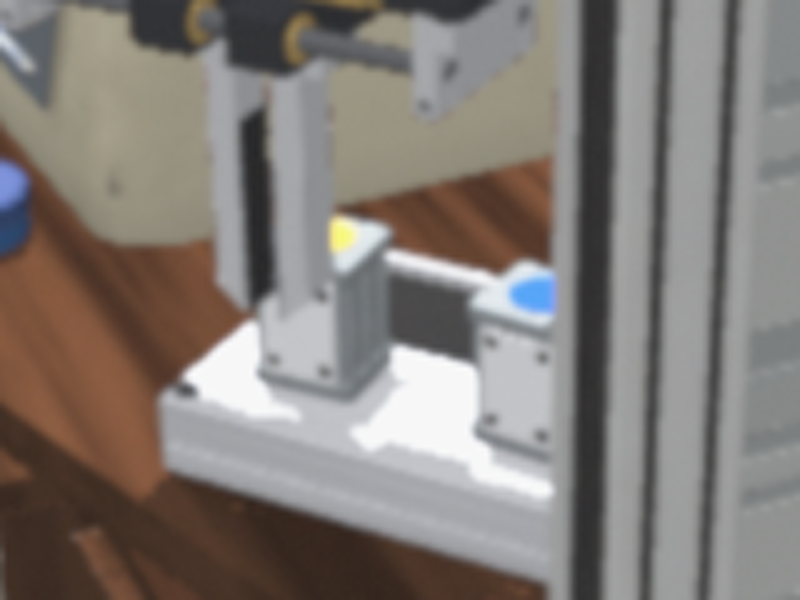

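Run:
```python
from h import *
np.set_printoptions(precision=0,suppress=True)
p=shot('scene');m,ex,ey=stepframe()
S=lambda x,y,z:m+ex*x+ey*y+np.array([0,0,z])
Q={'tipR':S(-66,43+(-5.5),6),'tipR_back':S(-66,43-18,6),'tipL':S(-66,43+18,6),'tipRf':S(-50,43-18,6),'casBL':S(-44-1.7,43.5+20,0),'casBR':S(-44+1.7,43.5-20,0),'cornL':S(-70,85,0),'tipR20':S(-66,43-18,20)}
for k,v in Q.items():
    u=proj(p,v)[0]; print(k,((u+.5-[160,140])*5))
```

```text
tipR [284. 415.]
tipR_back [315. 424.]
tipL [226. 398.]
tipRf [339. 402.]
casBL [252. 385.]
casBR [355. 408.]
cornL [163. 402.]
tipR20 [313. 388.]
```

Run:
```python
from h import *
np.set_printoptions(precision=0,suppress=True)
p=shot('scene');m,ex,ey=stepframe()
S=lambda x,y,z:m+ex*x+ey*y+np.array([0,0,z])
for z in (78,100): print(z,[(proj(p,S(-72.,43+dy,z))[0]+.5-[120,100])*3 for dy in(-18,-5.5,5.5,18)])
s=read_state();print(s['eef_pos'],s['joints'])
crop(p,'s5.png',150,300,60,240,3.3)
```

```text
78 [array([299., 266.]), array([279., 261.]), array([262., 257.]), array([243., 252.])]
100 [array([297., 229.]), array([277., 225.]), array([260., 220.]), array([240., 216.])]
[ 427. -222.   57.] [-1.  0.  2. -0.  1.  1.]
```

View pics/s5.png

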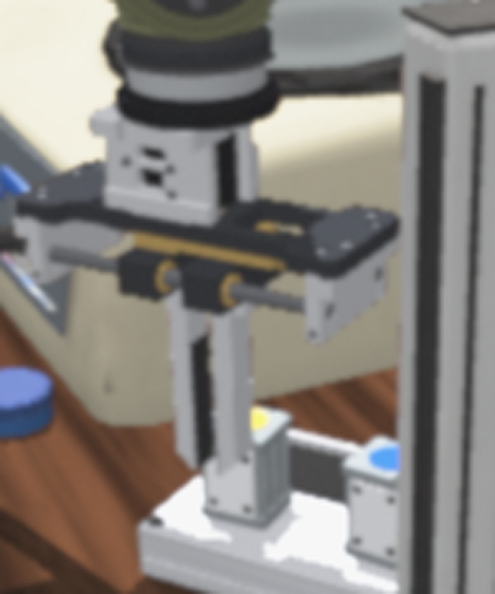

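Run:
```python
from h import *
np.set_printoptions(precision=0,suppress=True)
p=shot('scene');m,ex,ey=stepframe()
c=np.array([208.5,-509,0])
for z in (140,167,189,210,230): print(z,[proj(p,c+ex*dx+ey*dy+np.array([0,0,z]))[0] for dx in(-8,8) for dy in(-59.5,-47,47,59.5)])
print(z,[proj(p,c+np.array([0,0,z]))[0] for z in (189+75,189+150)])
i=cv2.imread('pics/scene1.png')[100:300,80:300];cv2.imwrite('pics/s1z.png',cv2.resize(i,None,fx=3,fy=3,interpolation=2))
```

```text
140 [array([253., 347.]), array([241., 342.]), array([160., 310.]), array([150., 306.]), array([261., 335.]), array([249., 331.]), array([169., 300.]), array([159., 297.])]
167 [array([253., 324.]), array([241., 320.]), array([157., 289.]), array([147., 285.]), array([261., 313.]), array([249., 309.]), array([167., 280.]), array([157., 276.])]
189 [array([253., 305.]), array([240., 301.]), array([155., 270.]), array([144., 267.]), array([261., 295.]), array([249., 290.]), array([165., 262.]), array([155., 258.])]
210 [array([253., 286.]), array([240., 282.]), array([152., 252.]), array([142., 249.]), array([261., 276.]), array([249., 272.]), array([163., 244.]), array([153., 241.])]
230 [array([253., 267.]), array([240., 263.]), array([150., 234.]), array([140., 231.]), array([261., 257.]), array([249., 253.]), array([161., 226.]), array([150., 223.])]
230 [array([196., 210.]), array([190., 128.])]
```

View pics/s1z.png

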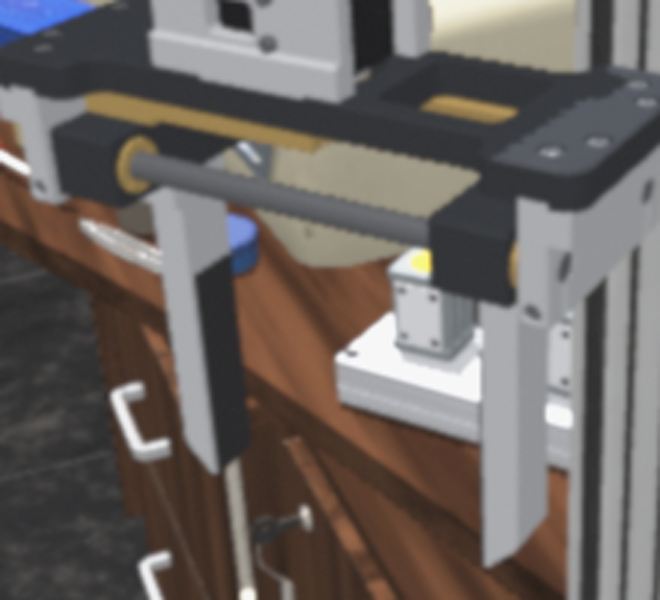

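>>> jog_arm(increments=[[0,0,0.2,0,0,0,1.1],[0,0,0.2,0,0,0,1.1],[0,0,0,0,0,0,1.1]])

```text
clock: 4.2
eef_pos: [426.8, -221.6, 53.1]
eef_rot: [-3.141, 0.0, 0.389]
wrist_force: [-0.0, -0.3, -1.1]
finger_gap: 10.8
```

>>> jog_arm(increments=[[0,0,0.2,0,0,0,1.1],[0,0,0,0,0,0,1.1]])

```text
clock: 4.45
eef_pos: [426.8, -221.7, 51.2]
eef_rot: [-3.141, 0.0, 0.389]
wrist_force: [-0.0, 0.4, 0.3]
finger_gap: 11.2
```

>>> jog_arm(increments=[[0,0,0.1,0,0,0,1.1],[0,0,0,0,0,0,1.1]])

```text
clock: 4.7
eef_pos: [426.9, -221.7, 50.3]
eef_rot: [-3.142, 0.0, 0.389]
wrist_force: [0.3, -0.3, -0.2]
finger_gap: 11.3
```

>>> jog_arm(increments=[[0,0,0.1,0,0,0,1.1],[0,0,0,0,0,0,1.1]])

```text
clock: 4.95
eef_pos: [426.9, -221.7, 49.3]
eef_rot: [-3.141, 0.0, 0.389]
wrist_force: [-0.3, -0.5, 0.9]
finger_gap: 11.2
```

The nominal tip height is now below the step surface and there is no contact. This agrees with the picture: the fingertips sit about 38 mm higher than stated. I'll lower the tool using the camera and the force reading.

>>> jog_arm(increments=[[0,0,0.7,0,0,0,1.1],[0,0,0.7,0,0,0,1.1],[0,0,0.6,0,0,0,1.1],[0,0,0,0,0,0,1.1]])

```text
clock: 5.45
eef_pos: [426.6, -221.5, 28.7]
eef_rot: [-3.141, 0.001, 0.389]
wrist_force: [0.1, 0.9, 0.1]
finger_gap: 11.1
```

Run:
```python
from h import *
np.set_printoptions(precision=0,suppress=True)
rep()
p=shot('scene')
m,ex,ey=stepframe()
S=lambda x,y,z:m+ex*x+ey*y+np.array([0,0,z])
for z in(0,8,16): print(z,[((proj(p,S(x,y,z))[0]+.5-[160,140])*5) for x in(-66,-50) for y in (25,37.5,48.5,61)])
crop(p,'s6.png',160,320,140,260,5)
```

```text
t 5.45 stepxyz [-58.  44.  -1.] rot [-180.    0.   22.] F [0. 1. 0.] gap 11.054842953691828
0 [array([316., 439.]), array([284., 430.]), array([257., 422.]), array([227., 413.]), array([340., 417.]), array([309., 408.]), array([282., 400.]), array([251., 392.])]
8 [array([315., 419.]), array([283., 410.]), array([256., 402.]), array([225., 393.]), array([339., 397.]), array([308., 388.]), array([281., 381.]), array([250., 372.])]
16 [array([314., 399.]), array([282., 390.]), array([255., 382.]), array([224., 373.]), array([338., 377.]), array([307., 368.]), array([280., 361.]), array([249., 353.])]
```

View pics/s6.png

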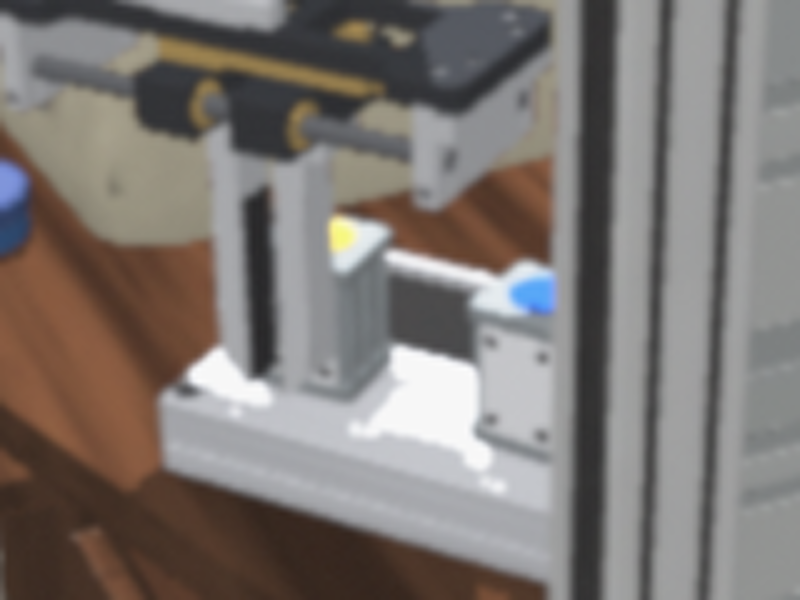

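>>> jog_arm(increments=[[0,0,0.4,0,0,0,1.1],[0,0,0.4,0,0,0,1.1],[0,0,0,0,0,0,1.1],[0.2,0,0,0,0,0,1.1],[0.2,0,0,0,0,0,1.1],[0.2,0,0,0,0,0,1.1],[0.2,0,0,0,0,0,1.1],[0.2,0,0,0,0,0,1.1],[0.2,0,0,0,0,0,1.1]])

```text
clock: 6.62
eef_pos: [438.1, -217.2, 21.4]
eef_rot: [3.141, -0.0, 0.389]
wrist_force: [-2.7, -1.2, 1.5]
finger_gap: 11.1
```

Run:
```python
from h import *
rep()
p=shot('scene')
crop(p,'s7.png',160,320,140,260,5)
```

```text
t 6.625 stepxyz [-45.9  43.3  -8.6] rot [179.99  -0.    22.28] F [-3.  -0.1  1.5] gap 11.106837133348762
```

View pics/s7.png

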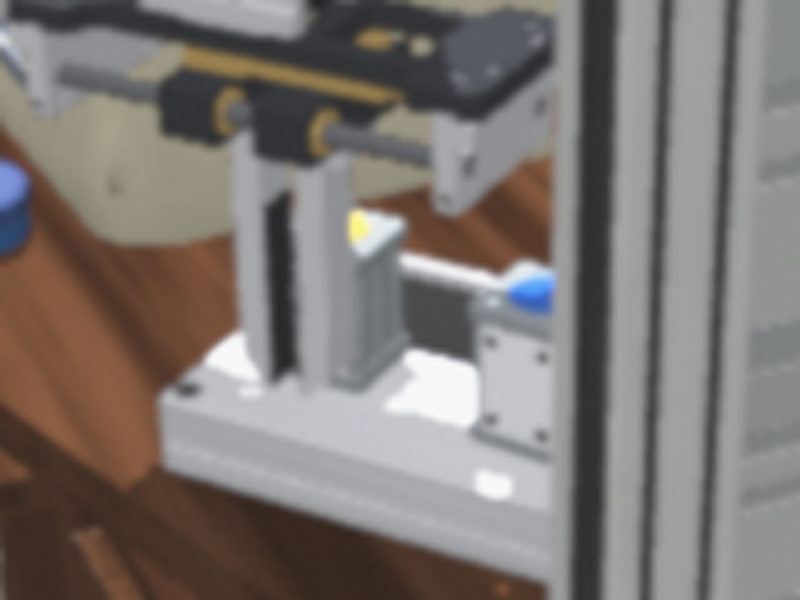

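>>> jog_arm(increments=[[0.2,0,0,0,0,0,1.1],[0.2,0,0,0,0,0,1.1],[0.2,0,0,0,0,0,1.1],[0.2,0,0,0,0,0,1.1],[0.2,0,0,0,0,0,1.1],[0.2,0,0,0,0,0,1.1],[0.2,0,0,0,0,0,1.1],[0.2,0,0,0,0,0,1.1],[0,0,0,0,0,0,1.1]])

```text
clock: 7.8
eef_pos: [453.0, -211.0, 21.3]
eef_rot: [3.142, -0.0, 0.389]
wrist_force: [-0.4, -0.3, -0.2]
finger_gap: 10.8
```

Run:
```python
from h import *
rep()
crop(shot('scene'),'s8.png',160,320,140,260,4)
crop(shot('top'),'t8.png',200,320,150,240,6)
```

```text
t 7.8 stepxyz [-29.8  43.4  -8.7] rot [ 1.800e+02 -2.000e-02  2.228e+01] F [-0.5 -0.1 -0.2] gap 10.81924841845174
```

View pics/s8.png

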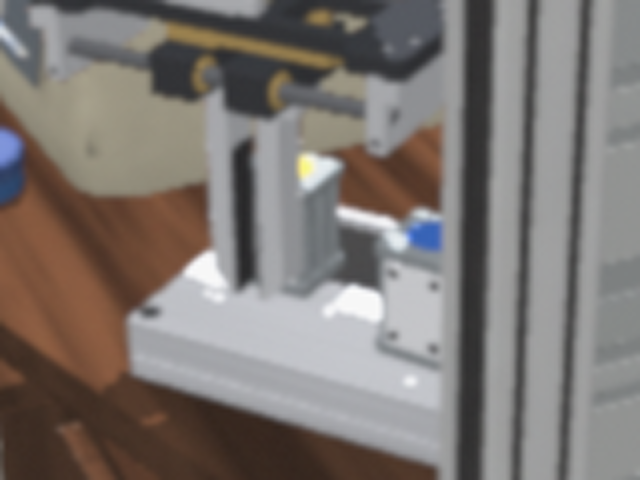

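View pics/t8.png

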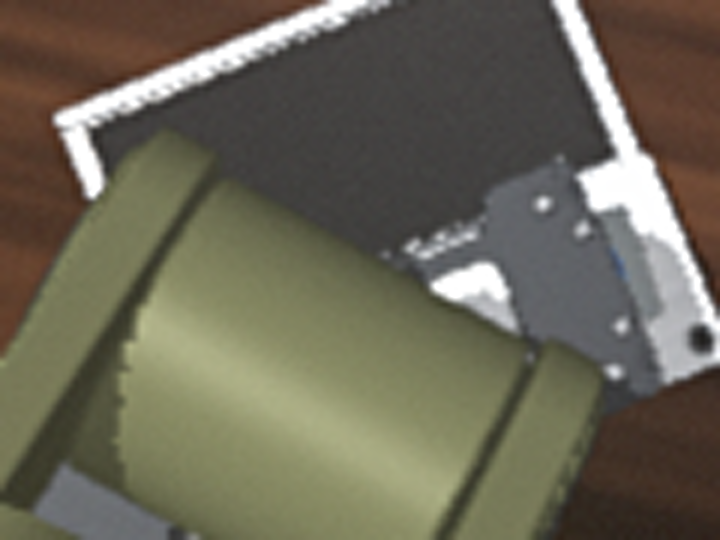

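>>> jog_arm(increments=[[0.1,0,0,0,0,0,1.1],[0.1,0,0,0,0,0,1.1],[0.1,0,0,0,0,0,1.1],[0.1,0,0,0,0,0,1.1],[0.1,0,0,0,0,0,1.1],[0.1,0,0,0,0,0,1.1],[0.1,0,0,0,0,0,1.1],[0.1,0,0,0,0,0,1.1],[0.1,0,0,0,0,0,1.1],[0,0,0,0,0,0,1.1],[0,0,0,0,0,0,1.1]])

```text
clock: 9.28
eef_pos: [461.2, -207.6, 21.3]
eef_rot: [-3.142, -0.0, 0.389]
wrist_force: [-0.7, -0.2, 0.4]
finger_gap: 11.2
```

Run:
```python
from h import *
rep()
crop(shot('scene'),'s9.png',160,320,140,260,4)
```

```text
t 9.275 stepxyz [-21.   43.5  -8.7] rot [-1.800e+02 -1.000e-02  2.228e+01] F [-0.8  0.1  0.4] gap 11.230557486680524
```

View pics/s9.png

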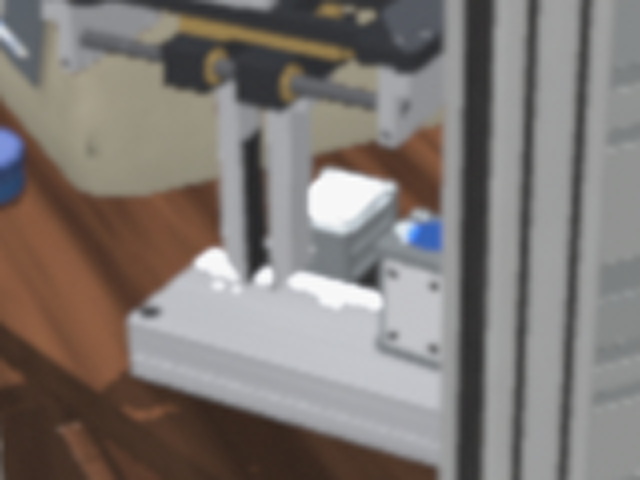

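>>> jog_arm(increments=[[-1,0,0,0,0,0,1.1],[-2,0,0,0,0,0,1.1],[0,0,-2,0,0,0,1.1],[0,0,-4,0,0,0,1.1],[0,0,-4,0,0,0,1.1],[0,0,-4,0,0,0,1.1],[-3,0,-2,0,0,0,1.1],[-4,0,0,0,0,0,1.1],[-4,0,0,0,0,0,1.1],[-4,0,0,0,0,0,1.1],[-4,0,0,0,0,0,1.1],[-3,0,0,0,0,0,1.1],[0,0,0,0,0,0,1.1]])

```text
clock: 10.95
eef_pos: [227.8, -302.8, 181.2]
eef_rot: [3.141, 0.0, 0.386]
wrist_force: [0.1, -0.6, -0.1]
finger_gap: 11.0
```

Run:
```python
from h import *
rep()
crop(shot('scene'),'s10.png',160,320,140,260,4)
crop(shot('top'),'t10.png',190,330,120,240,5)
```

```text
t 10.95 stepxyz [-273.    43.1  151.2] rot [1.7998e+02 1.0000e-02 2.2090e+01] F [-0.2 -0.6 -0.1] gap 10.95537802253479
```

View pics/s10.png

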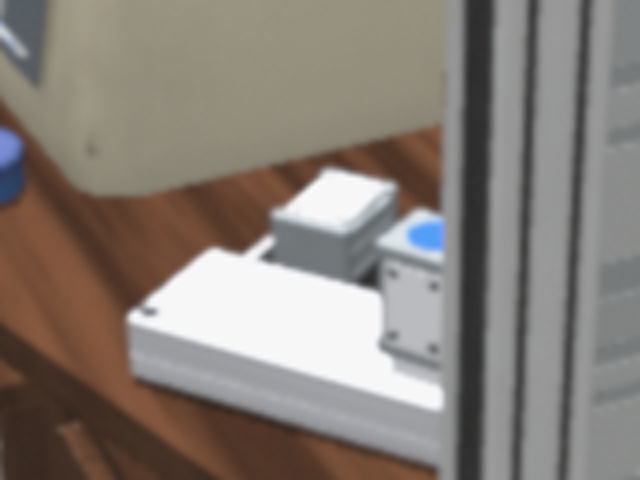

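View pics/t10.png

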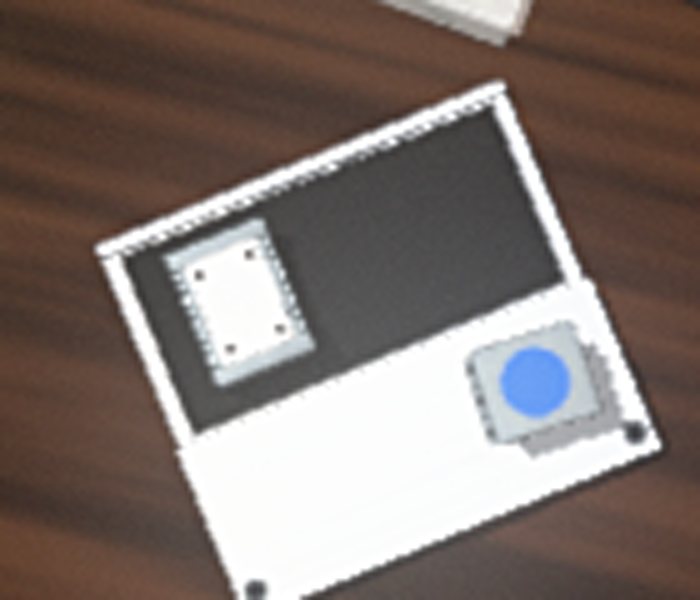

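Run:
```python
from h import *
np.set_printoptions(precision=1,suppress=True)
m,ex,ey=stepframe()
for n,b in (('top',(190,120,5)),('scene',(160,140,4))):
    p=shot(n)
    if n=='top':
        pts=[(170,257),(262,220),(313,350),(217,386)]
        for z in(48,):
            W=[ray(p,(u+.5)/5-.5+190,(v+.5)/5-.5+120,z) for u,v in pts]
            print([((w-m)@ex,(w-m)@ey) for w in W],[np.linalg.norm(W[i]-W[i-1]) for i in range(4)])
            d=W[1]-W[0];print(np.degrees(np.arctan2(d[1],d[0]))+90);d=W[0]-W[3];print(np.degrees(np.arctan2(d[1],d[0])))
            d=W[1]-W[2];print(np.degrees(np.arctan2(d[1],d[0])))
            sv=W
    else: print((proj(p,sv)-[160,140]+.5)*4-.5, (proj(p,[w-[0,0,36] for w in sv])-[160,140]+.5)*4)
    i=p['image']; h=cv2.cvtColor(i,cv2.COLOR_RGB2HSV)
    mk=(h[...,0]>=100)&(h[...,0]<=120)&(h[...,1]>90)&(h[...,2]>120); mk[:150]=0;mk[240:]=0;mk[:,:270]=0;mk[:,330:]=0
    if n=='top': ys,xs=np.nonzero(mk);print('blue',len(xs),ray(p,xs.mean(),ys.mean(),84))
```

```text
[(np.float64(67.89545422569014), np.float64(60.7166863523271)), (np.float64(67.61958530528076), np.float64(23.73182280815659)), (np.float64(15.429488231051387), np.float64(24.632222135232777)), (np.float64(16.656841724645442), np.float64(62.76524679205045))] [np.float64(51.27954768626), np.float64(36.98589237861053), np.float64(52.19786347702064), np.float64(38.15277140753607)]
21.672640529057105
19.810488591293144
21.111613950431067
blue 151 [ 488.7 -291.2   84. ]
[[331.3 169.2]
 [399.1 185.7]
 [344.4 232.2]
 [273.4 212.7]] [[332.9 235.1]
 [399.5 252.4]
 [345.8 300.9]
 [276.1 280.6]]
```

```bash
python3 -c "
from cell import *
print(sign_off())"
```

```text
the job is handed in; nothing more can be done
None
```

The yellow casting now lies flat on the lower level with its bright four-hole face up. I pushed it from behind with the nearly closed fingers, and it tumbled once over the edge. I then drew the arm back clear and handed the job in at about 11 s.

Last checks, from the two cameras:
- **Flat:** the casting's corners in the scene picture match a top face 36 mm above the lower level.
- **Square:** its edges measure 19.8 to 21.7° against 22.1° for the step, so it is square to within about 1–2°, which is about my measuring error.
- **Position:** it lies about 16 to 68 mm forward of the edge, clear of both the edge and the stop lip.
- **Blue casting:** its dot is at the same position as before, and it is still standing.
- **Forces:** about 3 N was the highest wrist force I read while pushing.

One thing disagreed with the description: the fingertips were about 16 mm behind the reported tool point, not 22 mm ahead of it. I noticed this in the camera picture before touching anything. I confirmed it by lowering past the stated contact height with no force, then set the push height from the picture.

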